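# Nest the mixing pots in the carry pail and raise its handle

### The job

Pack the mixing pots away: take the wide pot off the draining stand and nest it upright in the pail, right down on the pail's floor, then nest the narrow pot in the wide one the same way. Set them down, do not drop them in. Last, swing the pail's handle up and over past upright until it rests home against its end stop, and leave the pail standing on the bench and the tape measure, blue bottle and tan tape roll where they are.

Things in the scene. Friction and masses are not known exactly. Their poses are not given: they have to be found in the camera images.
- pail: Round open steel pail standing upright, loose, 0.9 kg: 66 mm high, outside diameter 120 mm at the rim and 112 mm at the bottom, wall 3 mm (mouth 114 mm inside), floor 4 mm thick. Origin at the centre of its underside, z up along its axis. Its carry handle hangs on two pivots at its own +y and -y sides, at 60 mm height; the handle lies out over the -x side at the start, so the +x side is clear.
- bail (a joint): Hinge of the pail's wire carry handle, rad, turning about the pail's own y axis through point handle_pivot. 0: handle resting down, pointing to the pail's -x, 20 degrees above level. It grows as the handle rises; 1.57 (90 degrees on, that is 20 degrees past upright, leaning to the pail's +x) is the end stop. No spring: the handle (60 g) falls back to 0 if let go before upright (1.22) and falls on to the end stop, and stays there, once well past it. A lift of 1 N moves it.
- handle_grip (a point): Centre of the handle's round wooden grip, 16 mm diameter, 64 mm long, its length parallel to the pail's y axis; 115 mm from the hinge axis. At rest it is 108 mm from the pail's axis toward the pail's -x and 99 mm above the bench, with the pail's rim 40 mm inside it.
- handle_pivot (a point): Point on the pail's axis at the height of the handle's hinge axis, 60 mm above the pail's underside; the hinge axis runs through it along the pail's y. The two handle wires (6 mm) run at y = +68 and -68 mm.
- drain_stand: Fixed plywood draining stand, 300 mm wide (its y), about 110 mm deep, 85 mm high at the back. Its bed slopes 28 degrees, low in front (its -x, roughly toward the robot), with a low lip in front; the two pots stand side by side on it, 160 mm apart, either one left or right. Origin at the centre of its foot, on the bench.
- wide_pot: Thick-walled grey plastic pot, open at the top, 90 mm high, 0.13 to 0.25 kg: outside diameter 100 mm over the upper 38 mm, inside 84 mm, wall 8 mm, tapering below to a foot of 64 mm; its inner floor lies 28 mm above its underside. Origin at the centre of its underside, z along its axis to the mouth. On the stand its axis leans 28 degrees from vertical, mouth toward the stand's front. Nested, its origin is 4 mm above the pail's and its rim 28 mm above the pail's rim.
- narrow_pot: Thick-walled grey plastic pot, open at the top, 90 mm high, 0.08 to 0.17 kg: outside diameter 66 mm at the rim and 64 mm at the foot, inside 50 mm at the rim, wall 8 mm. Origin at the centre of its underside, z along its axis to the mouth. It leans on the stand like the wide pot. Nested, its origin is 28 mm above the wide pot's and its rim 28 mm above the wide pot's rim.
- tape_measure: Bystander: yellow and black tape measure, 72x85x35 mm, behind the stand; origin under its centre. Leave alone.
- blue_bottle: Bystander: upright blue bottle, 52 mm diameter, 158 mm high, behind; origin under its centre. Leave alone.
- tan_tape_roll: Bystander: roll of tan tape lying flat, 72 mm diameter, 35 mm high, behind; origin under its centre. Leave alone.
Things that resemble listed ones, but are neither listed nor needed, are in the scene too. Several things look just like the pail: the one meant starts farthest to the robot's left. What is shaped like the wide_pot but green or red is not meant.

How it is judged:
By the outcome, as a careful person would: the job done as asked, in the order asked, and still so for the second after the job is handed in, with the robot touching nothing.
It also fails if it takes over 72 s, if anything falls off the work surface, if the arm or the gripper's body presses on something with over 40 N, if the wrist force passes 120 N, or if a joint passes its speed limit or range.

### The arm

A 6-joint arm with a two-finger parallel gripper is mounted at the origin on a cart in front of the work surface, level with it; the furniture and walls round the work are solid. World frame = base frame: x ahead of the robot, y to its left, z up, the work surface at z = 0. Lengths are in m, angles in rad, forces in N, time in s.
With the tool pointing down it reaches from about 0.375 to 0.975 m from the base axis. Payload 3.8 kg.
Tool frame: the origin (TCP) lies on the centre line of the jaws, within the pads' length; the fingertips stand 14 mm ahead of it and the grasp point (between the pads) lies 5 mm behind it; z points along the fingers, y is the line along which they close (so a half turn about z gives the same grasp; the last joint's range is limited). The gripper opens to 85 mm and grips with 20 to 120 N. Pads are 22 mm wide; open, the fingers measure 114 mm over their backs; the gripper's body (76 mm by 85 mm) begins 54 mm behind the grasp point. The pads swing forward as they close: fully open they stand 13 mm farther back than shut.
Start: joints at [-1.19, 0.264, 1.604, -0, 1.274, -0.037], TCP at [0.274, -0.617, 0.245] pointing down, gripper open.
Joint ranges: [-2.63, 2.63], [-0.94, 2.18], [0.31, 2.57], [-1.31, 4.45], [0, 2.66], [-2.55, 2.55]. Speed limits (rad/s): [2.57, 2.57, 3.14, 3.14, 3.14, 3.14].

### API

Orientations are given as a rotation vector (axis times angle).
In Python, from workcell import bot, eyes, spot_in gives the robot as it stands.
- The arm moves only by the tool carry_out, never from a script. Its argument "series" is text: rows parted by semicolons, each of 4 numbers parted by spaces: the shift along the world's x, y, z in m, then the turn about the world's z in degrees. In form: tx ty tz roll; .... A call has 1 to 20 rows; each row shifts and turns the commanded pose from where the row before left it; what a row does not reach is not made up. A row lasts 1/8 s, in which the tool goes at most 62.5 mm and 10.7 degrees, less where a joint would pass 70% of its speed; a pose out of reach is approached as far as the arm can. A call is refused whole if a number of a shift passes 0.0625 or a number of a turn 10.7, either way. A call with a gripper value outside its range is refused whole. "jaw" is the gripper command: -1 is shut, 1 is fully open, values between are in proportion, set as the call begins (left out, the last holds). The fingers move at their own pace and stop on an object; "grip_force" is the grip in N (left out, the last holds). Time passes only in rows, so rows that do not move let the fingers close. It gives the time, the measured TCP pose, the force, the opening and the grip force at its end, in the units of the state.
- bot.read_state(): the state, without advancing time (a new reading comes with each control period).
- eyes.read_camera(name): name is "scene" or "top" or "wrist"; returns (picture, depth): 400x640x3 uint8, blue, green, red; 400x640 float32, m along the optical axis (not along the pixel's ray), 0 where there is no reading.
- eyes.get_calibration(name): a dict with "K" (3x3 intrinsics, pixels), "position" and "rotation" of the camera in the world; the wrist camera has in their place "T_tool_cam" (4x4, takes a point from camera to tool coordinates, whose origin is the TCP and whose axes are the flange's). Camera axes: x right, y down, z forward; pixel columns grow to the right and rows downward; lengths in m; the calibration is good to about 2 mm. The wrist camera is an equidistant fisheye: a pixel r from the principal point sees the ray r / f radians off the axis. A picture is of the moment at which its call begins: read the wrist's pose just before it. get_calibration takes no time and is no camera call.
- bot.finish_job(): hands the job in; it is judged then, once.
Trained networks look in the newest picture that a camera, given by its name, has taken for a name from the list of things; names that differ only in an ending like _2 or _b are one class to them, and where a whole thing is asked for, a point or a joint stands for the part that bears it (a point fixed in the world has none). Each returns a list of dicts, best first, with "score" (0 to 1); they miss things now and then, are a little off and sometimes report something else, mostly with a low value. They report only what shows in the picture. A call takes as long as a camera call. They do not tell look-alikes from the thing itself.
- spot_in(camera, target): "rect" ([centre column, centre row, width, height] in pixels, round what is visible of it).
The state is a dict: "time": time; "q": joint angles; "joint_vel": joint speeds; "joint_torque": joint torques, N m; "tool_pos": TCP position; "tcp_rot": TCP orientation; "wrist_force": force on the tool from outside, world axes, zero at the start; "torque": the same for the moment, N m; "width": opening from 0.0 (shut) to 1.0 (fully open); "grip_force": force on a finger pad.
Only numpy, scipy, OpenCV 4.12 (cv2) and the standard library are available. Lean on these libraries where they do the work, as an engineer would, in place of code of your own. Each camera call takes 0.05 s, during which the arm holds its last target. There are 200 camera calls.

## Working session

There is one attempt and no reset: what is moved stays moved. The work goes in short steps, Python scripts to look and compute and a tool call to move; the robot and the scene stay as the last step left them, time stands still between calls to the robot, and variables do not carry over. Pictures are saved under pics/ and viewed, at most 10 in all, crops included, and the job is handed in when it is done.

Besides the shell and the picture viewer there is one more tool, called after "Request:" in YAML: its name, and indented under it one key for each argument. carry_out: Moves the arm, as the interface text tells. Its arguments: {"type":"object","properties":{"series":{"type":"string"},"jaw":{"type":"number"},"grip_force":{"type":"number"}},"required":["series"]}

```bash
mkdir -p pics; ls
cat > h.py <<'E'
import numpy as np,cv2
from workcell import bot,eyes,spot_in
def cloud(name):
    img,d=eyes.read_camera(name); c=eyes.get_calibration(name); K=np.array(c["K"])
    v,u=np.mgrid[0:400,0:640]
    P=np.stack([(u-K[0,2])/K[0,0]*d,(v-K[1,2])/K[1,1]*d,d],-1)
    R=np.array(c["rotation"])
    if R.shape!=(3,3): R=cv2.Rodrigues(R)[0]
    return img,d,P@R.T+np.array(c["position"])
E
python3 - <<'E'
from h import *
for n in("scene","top"):
    img,d,W=cloud(n); cv2.imwrite(f"pics/{n}0.png",img); np.savez(f"{n}0.npz",img=img,d=d,W=W)
    c=eyes.get_calibration(n);print(n,c["position"],c["K"],c["rotation"])
    for t in("pail","wide_pot","narrow_pot","drain_stand","bail"):
        for r in spot_in(n,t)[:6]:
            q=r["rect"];u,v=int(q[0]),int(q[1]);print(t,round(r["score"],2),np.round(q),np.round(W[v,u],3))
print(bot.read_state())
E
```

```text
pics
scene [0.19904057 0.83396117 0.64591194] [[484.89917794   0.         322.58720163]
 [  0.         484.89917794 199.55137164]
 [  0.           0.           1.        ]] [-0.54311036  2.51979388 -1.40067856]
pail 0.95 [307. 266.  88.  63.] [0.552 0.139 0.003]
pail 0.9 [454. 200.  80.  62.] [ 0.322 -0.201  0.027]
wide_pot 0.88 [388. 240.  51.  53.] [0.399 0.094 0.084]
wide_pot 0.73 [369. 181.  45.  49.] [ 0.488 -0.038  0.126]
wide_pot 0.64 [279. 205.  49.  53.] [0.653 0.069 0.086]
wide_pot 0.58 [213. 235.  38.  30.] [0.765 0.16  0.033]
narrow_pot 0.59 [390. 153.  36.  33.] [ 0.494 -0.216  0.111]
drain_stand 0.77 [357. 188.  81.  90.] [ 0.513 -0.038  0.105]
bail 0.95 [487. 185.  17.  25.] [ 0.253 -0.175  0.099]
bail 0.7 [306. 259.  86.  44.] [0.557 0.132 0.016]
top [ 0.39789609 -0.00348634  1.13631646] [[456.14837127   0.         317.27790531]
 [  0.         456.14837127 201.11338471]
 [  0.           0.           1.        ]] [-2.15209199  2.12898691 -0.22694311]
pail 0.97 [218. 227.  71.  70.] [0.539 0.208 0.004]
pail 0.57 [378. 318.  75.  84.] [ 0.321 -0.187  0.002]
wide_pot 0.69
[... 334 characters left out ...]
'time': 0.6, 'q': array([-1.18991955e+00,  2.63844140e-01,  1.60399900e+00, -3.14219600e-05,
        1.27372818e+00, -3.69392540e-02]), 'joint_vel': array([ 4.95326194e-05,  1.67707612e-03, -7.20068841e-05,  1.04603262e-03,
       -9.88587627e-05, -5.98437002e-05]), 'joint_torque': array([ 4.00207964e-04, -5.14637697e+01, -3.67458129e+01,  1.08988181e-05,
        1.27502630e-03, -3.09532453e-06]), 'tool_pos': array([ 0.27385131, -0.61693726,  0.24531794]), 'tcp_rot': array([ 3.07325945e+00,  6.51549201e-01, -4.07649536e-05]), 'wrist_force': array([-0.26044803, -0.48261116, -0.47671042]), 'torque': array([-0.02869367,  0.02047018, -0.02495247]), 'grip_force': 0.0, 'width': 0.9980764151780247}
```

View pics/top0.png

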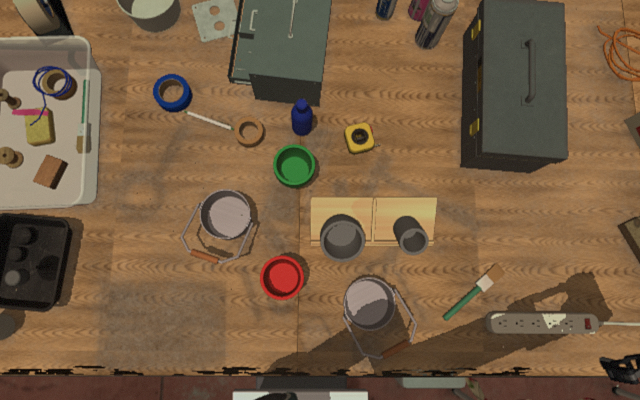

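View pics/scene0.png

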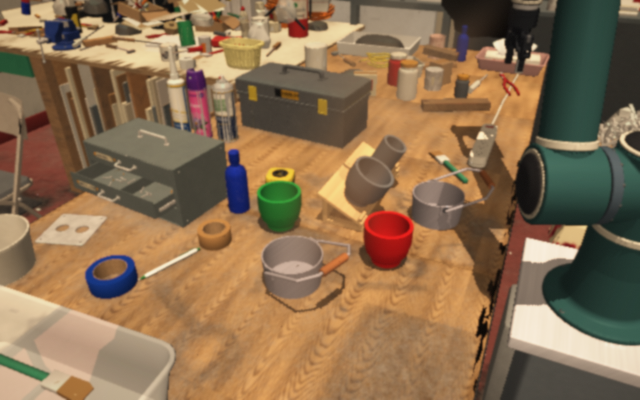

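The top view shows two pails: (226,215), which is farthest left and is the target, and a decoy at (370,304). The grey wide pot is at (342,238), with green (294,167) and red (282,278) look-alikes. The narrow pot is at (411,235). Scene view agrees: target pail (294,266), grey wide pot (370,181).

```bash
cat > m.py <<'E'
from h import *
from scipy.optimize import least_squares
t=np.load("top0.npz");s=np.load("scene0.npz")
def circ(p,r=None):
    f=lambda q:np.hypot(p[:,0]-q[0],p[:,1]-q[1])-(r if r else q[2])
    q0=[*p[:,:2].mean(0)]+([] if r else [.05])
    o=least_squares(f,q0,loss="soft_l1",f_scale=.002);return np.round(o.x,4),np.round(np.std(o.fun),4),len(p)
def box(W,c,r,z0,z1):
    P=W.reshape(-1,3);return P[(np.hypot(P[:,0]-c[0],P[:,1]-c[1])<r)&(P[:,2]>z0)&(P[:,2]<z1)]
for n,D in(("top",t),("scene",s)):
    W=D["W"]
    print(n,"bench z",np.round(np.median(box(W,(.45,.3),.03,-.05,.05)[:,2]),4))
    p=box(W,(.53,.2),.075,.056,.072);print("pail rim",circ(p,.0585),circ(p),np.median(p[:,2]))
    img=D["img"].astype(int);o=(img[...,2]>img[...,0]+60)&(img[...,2]>img[...,1]+25)
    P=W[o];P=P[(P[:,2]>.085)&(P[:,2]<.12)&(abs(P[:,0]-.43)<.1)&(abs(P[:,1]-.22)<.09)]
    if len(P)>5:
        m=P.mean(0);_,_,V=np.linalg.svd(P-m);a=(P-m)@V[0];print("grip",m,P[:,2].max(),V[0],a.min(),a.max(),len(P))
    # pots: grey pts; fit outer-surface rim plane
    gy=(img.max(-1)-img.min(-1)<25)
    for nm,c in(("wide",(.49,-.06)),("narrow",(.5,-.22))):
        m=gy&(np.hypot(W[...,0]-c[0],W[...,1]-c[1])<.09)&(W[...,2]>.02)
        Q=W[m];print(nm,len(Q),Q.min(0),Q.max(0))
    # stand bed: yellowish
    st=(img[...,2]>img[...,0]+40)&(W[...,2]>.03)&(abs(W[...,0]-.53)<.1)&(abs(W[...,1]+.15)<.2)
    Q=W[st];mm=np.median(Q,0);A=np.c_[Q[:,:2],np.ones(len(Q))]
    o=least_squares(lambda x:A@x-Q[:,2],[0,0,0],loss="soft_l1",f_scale=.002).x
    print("bed slope",np.degrees(np.arctan(np.hypot(o[0],o[1]))),"yaw",np.degrees(np.arctan2(o[1],o[0])),o,Q.min(0),Q.max(0))
a=cv2.resize(t["img"][185:280,170:265],None,fx=4,fy=4);b=cv2.resize(t["img"][185:280,305:445],None,fx=2.8,fy=4)
cv2.imwrite("pics/crop.png",np.hstack([a,b]))
E
python3 m.py
```

```text
top bench z -0.0008
pail rim (array([0.5608, 0.183 ]), np.float64(0.0046), 224) (array([0.5616, 0.1826, 0.0592]), np.float64(0.0046), 224) 0.06463932584633991
grip [0.45783958 0.21730544 0.10499092] 0.11060414087534776 [-0.31157968 -0.95021955 -0.00095142] -0.031929898606129825 0.05844547744656274 185
wide 1622 [ 0.45034215 -0.13858408  0.05298401] [ 0.55519634 -0.04086611  0.15140086]
narrow 1018 [ 0.46684803 -0.28027526  0.04094446] [ 0.56134474 -0.13005823  0.14364713]
bed slope 24.32741296610215 yaw 1.284348998775769 [ 0.45197984  0.01013333 -0.1894498 ] [ 0.43010405 -0.32109901  0.03006171] [0.60590501 0.04904387 0.13583026]
scene bench z -0.0009
pail rim (array([0.5603, 0.187 ]), np.float64(0.0048), 417) (array([0.562 , 0.1864, 0.0601]), np.float64(0.0046), 417) 0.0634752652563999
grip [0.45554334 0.22155431 0.10239545] 0.10827651040500197 [-0.22008307 -0.97498099 -0.03123321] -0.03315286141402532 0.0737005237336637 294Traceback (most recent call last):
  File "m.py", line 22, in <module>
    Q=W[m];print(nm,len(Q),Q.min(0),Q.max(0))
                           ~~~~~^^^
    return umr_minimum(a, axis, None, out, keepdims, initial, where)
ValueError: zero-size array to reduction operation minimum which has no identity
```

```bash
sed -i '/# pots/,$d' m.py
cat >> m.py <<'E'
for n,D in(("top",t),("scene",s)):
    W=D["W"];img=D["img"].astype(int);gy=(img.max(-1)-img.min(-1)<35)
    st=(img[...,2]>img[...,0]+40)&(W[...,2]>.035)&(W[...,2]<.1)&(abs(W[...,0]-.54)<.05)&(abs(W[...,1]+.15)<.15)
    Q=W[st]
    if len(Q)>50:
        A=np.c_[Q[:,:2],np.ones(len(Q))]
        o=least_squares(lambda x:A@x-Q[:,2],[.5,0,-.2],loss="soft_l1",f_scale=.002).x
        print(n,"bed slope",np.degrees(np.arctan(np.hypot(o[0],o[1]))),"yaw",np.degrees(np.arctan2(o[1],o[0])))
    th=np.radians(28);a=np.array([-np.sin(th),0,np.cos(th)]);e1=np.array([np.cos(th),0,np.sin(th)])
    for nm,c,ro,ri in(("wide",(.49,-.06),.05,.042),("narrow",(.5,-.22),.033,.025)):
        m=gy&(np.hypot(W[...,0]-c[0],W[...,1]-c[1])<.075)&(W[...,2]>.04)
        Q=W[m]
        if len(Q)<20: continue
        h=Q@a;hist,ed=np.histogram(h,np.arange(h.max()-.03,h.max()+.002,.002));print(nm,hist)
        k=np.argmax(hist);hm=np.median(h[(h>ed[k]-.002)&(h<ed[k+1]+.002)])
        R=Q[abs(h-hm)<.004];p=np.c_[R@e1,R@np.array([0,1,0])]
        f=lambda q:np.maximum(0,np.hypot(*(p-q).T)-ro)+np.maximum(0,ri-np.hypot(*(p-q).T))
        q=least_squares(f,p.mean(0),loss="soft_l1",f_scale=.002).x
        C=q[0]*e1+q[1]*np.array([0,1,0])+hm*a
        print(nm,n,"rim centre",np.round(C,4),"origin",np.round(C-.09*a,4),len(p),np.round(np.std(f(q)),4))
a=cv2.resize(t["img"][185:280,170:265],None,fx=4,fy=4);b=cv2.resize(t["img"][185:280,305:445],None,fx=2.8,fy=4)
cv2.imwrite("pics/crop.png",np.hstack([a,b]))
E
python3 m.py
```

```text
top bench z -0.0008
pail rim (array([0.5608, 0.183 ]), np.float64(0.0046), 224) (array([0.5616, 0.1826, 0.0592]), np.float64(0.0046), 224) 0.06463932584633991
grip [0.45783958 0.21730544 0.10499092] 0.11060414087534776 [-0.31157968 -0.95021955 -0.00095142] -0.031929898606129825 0.05844547744656274 185
scene bench z -0.0009
pail rim (array([0.5603, 0.187 ]), np.float64(0.0048), 417) (array([0.562 , 0.1864, 0.0601]), np.float64(0.0046), 417) 0.0634752652563999
grip [0.45554334 0.22155431 0.10239545] 0.10827651040500197 [-0.22008307 -0.97498099 -0.03123321] -0.03315286141402532 0.0737005237336637 294
top bed slope 25.97074540308787 yaw 0.4063301685180465
wide [ 24  28  26  28  27  25  23  25  31  25  31  69 150 130  45]
wide top rim centre [ 0.4923 -0.0904  0.1264] origin [ 0.5346 -0.0904  0.0469] 395 0.0001
narrow [21 19 16 18 22 25 17 19 17 27 27 69 98 47  9]
narrow top rim centre [ 0.4935 -0.2501  0.1269] origin [ 0.5358 -0.2501  0.0474] 235 0.0001
scene bed slope 6.684964854732719 yaw -114.12607961597382
wide [10  6  5  5  7  9  6  9 12  6 10  9 10 15  7]
wide scene rim centre [ 0.4917 -0.0853  0.1257] origin [ 0.534  -0.0853  0.0462] 36 0.0
```

```bash
sleep 4
```

```text
(no output)
```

View pics/crop.png

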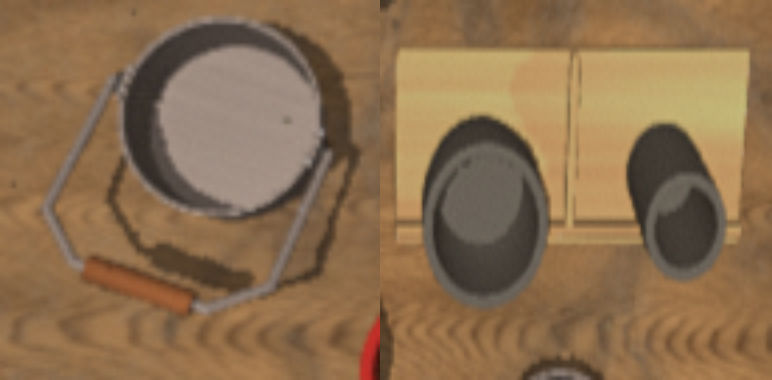

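The crop confirms the target pail, with its grip lower left, and both grey pots on the stand with the wide one on the left. Measured values: pail at (0.561, 0.185) with yaw about -17°, wide rim centre (0.492, -0.090, 0.126), narrow rim centre (0.4935, -0.250, 0.127).

Request:
carry_out:
  series: "0.0187 0.0478 0 -2;0.0187 0.0478 0 -2;0.0187 0.0478 0 -2;0.0187 0.0478 0 -2;0.0187 0.0478 0 -2;0.0187 0.0478 0 -2;0.0187 0.0478 0 -2;0.0187 0.0478 0 -2;0.0187 0.0478 0 -2;0.0187 0.0478 0 -2;0.0187 0.0478 0 -2;0.0187 0.0478 0 -2;0 0 0 0;0 0 0 0"
  jaw: 0
  grip_force: 40

```text
time: 2.35
tool_pos: [0.4981, -0.0435, 0.2453]
tcp_rot: [3.141, 0.0, -0.0]
wrist_force: [-0.6, 0.5, 0.2]
width: 0.498
grip_force: 0.0
```

Request:
carry_out:
  series: "0 0 -0.03 0;0 0 -0.03 0;0 0 -0.03 0;0 0 -0.02 0;0 0 -0.015 0;0 0 -0.01 0;0 0 0 0"

```text
time: 3.22
tool_pos: [0.4978, -0.0437, 0.1098]
tcp_rot: [-3.141, 0.003, 0.002]
wrist_force: [-1.0, -0.0, -0.6]
width: 0.501
grip_force: 0.0
```

Request:
carry_out:
  series: "0 0 0 0;0 0 0 0;0 0 0 0;0 0 0 0"
  jaw: -1

```text
time: 3.72
tool_pos: [0.4986, -0.0436, 0.1114]
tcp_rot: [3.141, -0.001, 0.001]
wrist_force: [-3.2, -0.8, 6.2]
width: 0.111
grip_force: 40.4
```

Request:
carry_out:
  series: "0 0 0.01 0;0 0 0.015 0;0 0 0.02 0;0 0 0.025 0;0 0 0.025 0;0 0 0.025 0;0 0 0 0;0 0 0 0"

```text
time: 4.72
tool_pos: [0.4978, -0.0432, 0.2297]
tcp_rot: [-3.141, 0.002, 0.001]
wrist_force: [-0.1, 0.0, -2.6]
width: 0.114
grip_force: 39.9
```

Run:
```python
from h import *
img,d,W=cloud("scene");cv2.imwrite("pics/s1.png",cv2.resize(img[60:320,200:520],None,fx=2,fy=2))
print(bot.read_state()["wrist_force"])
```

```text
[-0.63653484  0.62315892 -2.31939027]
```

View pics/s1.png

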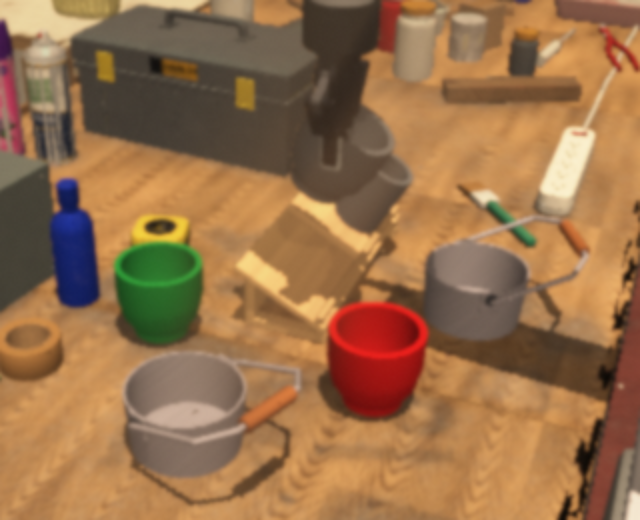

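The pot is held at its 28° tilt, at crop pixel (345,155). I'll set it on free bench to the left of the pail, where it can settle upright, and then regrip it.

Request:
carry_out:
  series: "-0.0042 0.03 0 0;-0.0042 0.05 0 0;-0.0042 0.053 0 0;-0.0042 0.053 0 0;-0.0042 0.053 0 0;-0.0042 0.053 0 0;-0.0042 0.053 0 0;-0.0042 0.053 0 0;-0.0042 0.045 0 0;0 0 -0.03 0;0 0 -0.04 0;0 0 -0.04 0;0 0 -0.02 0;0 0 -0.008 0;0 0 0 0;0 0 0 0"

```text
time: 6.78
tool_pos: [0.4617, 0.4006, 0.0941]
tcp_rot: [-3.14, 0.002, -0.004]
wrist_force: [-0.5, 0.4, -2.1]
width: 0.112
grip_force: 40.3
```

Request:
carry_out:
  series: "0 0 -0.003 0;0 0 -0.003 0;0 0 -0.003 0;0 0 0 0"

```text
time: 7.28
tool_pos: [0.4601, 0.3994, 0.0828]
tcp_rot: [3.141, -0.002, -0.001]
wrist_force: [-0.3, 0.1, -2.0]
width: 0.114
grip_force: 40.3
```

Request:
carry_out:
  series: "0 0 -0.0025 0;0 0 -0.0015 0;0 0 0 0"

```text
time: 7.65
tool_pos: [0.4603, 0.3996, 0.079]
tcp_rot: [3.141, -0.002, -0.001]
wrist_force: [-0.4, -0.7, -3.1]
width: 0.111
grip_force: 40.2
```

Request:
carry_out:
  series: "0 0 -0.0015 0;0 0 -0.0015 0;0 0 0 0"

```text
time: 8.02
tool_pos: [0.461, 0.4002, 0.0771]
tcp_rot: [-3.14, 0.002, -0.002]
wrist_force: [-0.7, 1.4, 3.6]
width: 0.115
grip_force: 40.4
```

Request:
carry_out:
  series: "0 0 0 0;0 0 0 0;0 0 0 0;0 0 0 0;0 0 0 0;0 0 0 0"
  jaw: -0.35

```text
time: 8.78
tool_pos: [0.4605, 0.3996, 0.0763]
tcp_rot: [3.142, -0.002, -0.0]
wrist_force: [1.1, 0.2, 1.0]
width: 0.328
grip_force: 0.6
```

Request:
carry_out:
  series: "0 0 0.02 0;0 0 0.03 0;0 0 0.04 0;0 0 0.04 0;-0.03 0.04 0.02 0;0 0 0 0"

```text
time: 9.52
tool_pos: [0.43, 0.4429, 0.2309]
tcp_rot: [-3.136, -0.003, -0.006]
wrist_force: [0.6, -0.8, -0.1]
width: 0.324
grip_force: 0.0
```

```bash
cat > rim.py <<'E'
from h import *
from scipy.optimize import least_squares
def rim(W,c,z,r_o,r_i,rad=.07,tol=.006):
    P=W.reshape(-1,3);p=P[(np.hypot(P[:,0]-c[0],P[:,1]-c[1])<rad)&(abs(P[:,2]-z)<tol)]
    if len(p)<10:return None
    f=lambda q:(lambda h:np.maximum(0,h-r_o)+np.maximum(0,r_i-h))(np.hypot(*(p[:,:2]-q).T))
    q=least_squares(f,p[:,:2].mean(0),loss="soft_l1",f_scale=.002).x
    A=np.c_[p[:,:2]-q,np.ones(len(p))];pl=np.linalg.lstsq(A,p[:,2],rcond=None)[0]
    return np.round(q,4),"z",np.round(pl[2],4),"tilt",np.round(np.degrees(pl[:2]),1),len(p)
E
python3 - <<'E'
from rim import *
for n in("top","scene"):
    img,d,W=cloud(n);print(n,rim(W,(.50,.354),.09,.05,.042),rim(W,(.561,.185),.066,.06,.057))
    if n=="scene":cv2.imwrite("pics/s2.png",img)
E
```

```text
top (array([0.482 , 0.3683]), 'z', np.float64(0.0886), 'tilt', array([ 0.2, -0.1]), 467) (array([0.5599, 0.1834]), 'z', np.float64(0.0649), 'tilt', array([-0.2,  0.1]), 298)
scene (array([0.4816, 0.3723]), 'z', np.float64(0.0885), 'tilt', array([-0.2,  0.1]), 647) (array([0.5596, 0.1844]), 'z', np.float64(0.0631), 'tilt', array([-1., -1.]), 154)
```

View pics/s2.png

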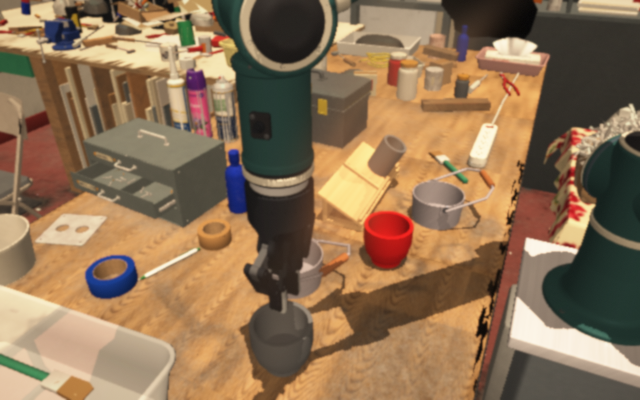

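The wide pot now stands upright at (0.482, 0.370), at pixel (281,340). I'll regrip its wall on the pail's clear +x side.

Request:
carry_out:
  series: "0.012 -0.0108 0 9.125;0.012 -0.0108 0 9.125;0.012 -0.0108 0 9.125;0.012 -0.0108 0 9.125;0.012 -0.0108 0 9.125;0.012 -0.0108 0 9.125;0.012 -0.0108 0 9.125;0.0118 -0.0107 0 9.125;0 0 -0.04 0;0 0 -0.05 0;0 0 -0.03 0;0 0 -0.02 0;0 0 -0.011 0;0 0 0 0;0 0 0 0"
  jaw: -0.2

```text
time: 11.5
tool_pos: [0.5274, 0.354, 0.0768]
tcp_rot: [2.526, 1.867, 0.004]
wrist_force: [-0.6, 0.2, 0.3]
width: 0.404
grip_force: 0.0
```

Request:
carry_out:
  series: "0 0 0 0;0 0 0 0;0 0 0 0;0 0 0 0"
  jaw: -1

```text
time: 12.0
tool_pos: [0.5268, 0.3543, 0.0768]
tcp_rot: [-2.526, -1.867, -0.004]
wrist_force: [-2.1, 0.8, 5.1]
width: 0.107
grip_force: 40.1
```

Request:
carry_out:
  series: "0 0 0.005 0;0 0 0.015 0;0 0 0.03 0;0 0 0.04 0;0 0 0.04 0;0 0 0 0;0 0 0 0"

```text
time: 12.88
tool_pos: [0.5258, 0.3529, 0.2046]
tcp_rot: [2.526, 1.867, -0.002]
wrist_force: [-0.7, -0.2, -2.6]
width: 0.11
grip_force: 39.4
```

Run:
```python
from rim import *
s=bot.read_state();print(s["tool_pos"],s["width"])
for n in("top","scene"):
    img,d,W=cloud(n);print(n,rim(W,(.482,.370),.218,.05,.042,.06,.015),rim(W,(.560,.1845),.066,.06,.057))
```

```text
[0.52577075 0.35286846 0.20455078] 0.11006713279471342
top (array([0.4818, 0.3643]), 'z', np.float64(0.2181), 'tilt', array([1.2, 5.5]), 419) (array([0.5601, 0.1832]), 'z', np.float64(0.0647), 'tilt', array([-0.2,  0.1]), 299)
scene (array([0.4785, 0.3685]), 'z', np.float64(0.2129), 'tilt', array([ 2.5, -0.3]), 1618) (array([0.5588, 0.1855]), 'z', np.float64(0.0618), 'tilt', array([-2.2, -1.9]), 167)
```

The grip is a little deep: the fingertips would nearly touch the pail rim. I'll set the pot back down and regrip 6 mm higher.

Request:
carry_out:
  series: "0 0 -0.04 0;0 0 -0.04 0;0 0 -0.03 0;0 0 -0.012 0;0 0 -0.004 0;0 0 -0.0015 0;0 0 0 0"

```text
time: 13.85
tool_pos: [0.5272, 0.3539, 0.0792]
tcp_rot: [2.526, 1.867, 0.004]
wrist_force: [0.2, -0.3, -2.7]
width: 0.114
grip_force: 39.5
```

Request:
carry_out:
  series: "0 0 0 0;0 0 0 0;0 0 0.003 0;0 0 0.003 0;0 0 0 0;0 0 0 0"
  jaw: -0.5

```text
time: 14.6
tool_pos: [0.5263, 0.3534, 0.0838]
tcp_rot: [-2.526, -1.867, -0.0]
wrist_force: [-0.0, 0.3, 0.4]
width: 0.249
grip_force: 0.0
```

Request:
carry_out:
  series: "0 0 0 0;0 0 0 0;0 0 0 0;0 0 0 0"
  jaw: -1
  grip_force: 50

```text
time: 15.1
tool_pos: [0.5262, 0.3532, 0.0836]
tcp_rot: [2.526, 1.867, -0.0]
wrist_force: [0.2, -0.8, -0.8]
width: 0.105
grip_force: 47.0
```

Request:
carry_out:
  series: "0 0 0.005 0;0 0 0.015 0;0 0 0.03 0;0 0 0.03 0;0 0 0.02 0;0 0 0 0;0 0 0 0"

```text
time: 15.98
tool_pos: [0.5256, 0.353, 0.1828]
tcp_rot: [-2.526, -1.867, 0.003]
wrist_force: [-0.6, 0.2, -2.6]
width: 0.105
grip_force: 47.0
```

Run:
```python
from rim import *
s=bot.read_state();print(s["tool_pos"],s["width"],s["wrist_force"])
for n in("top","scene"):
    img,d,W=cloud(n);print(n,rim(W,(.482,.367),.187,.0505,.0415,.06,.006))
cv2.imwrite("pics/s3.png",cv2.resize(img[180:400,180:440],None,fx=2.5,fy=2.5))
```

```text
[0.52561265 0.35300403 0.1827741 ] 0.10489577044170714 [-0.60808168  0.17413847 -2.60721145]
top (array([0.4811, 0.3646]), 'z', np.float64(0.1878), 'tilt', array([0.1, 0.9]), 317)
scene (array([0.4784, 0.3684]), 'z', np.float64(0.1863), 'tilt', array([ 0.6, -0.1]), 1071)
```

View pics/s3.png

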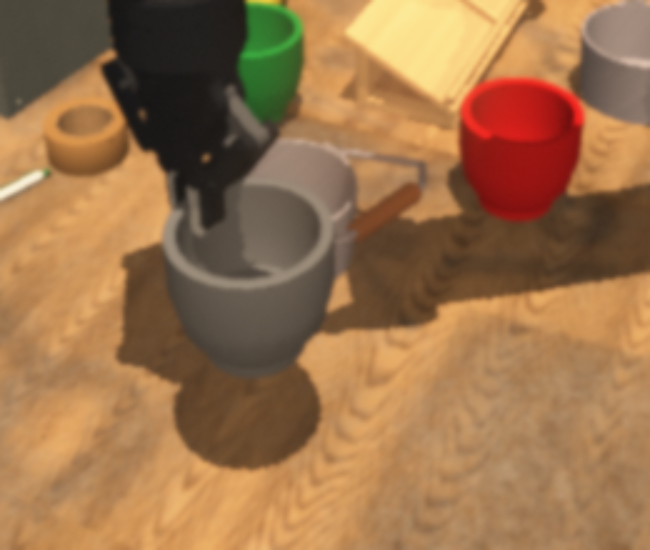

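Crop shows the wide pot held upright and clear of the bench. Now I'll carry it over the pail.

Request:
carry_out:
  series: "0 0 0.02 0;0 0 0.02 0;0.01 -0.022 0 0;0.02 -0.046 0 0;0.02 -0.046 0 0;0.02 -0.046 0 0;0.009 -0.022 0 0;0 0 0 0;0 0 0 0;0 0 0 0"

```text
time: 17.32
tool_pos: [0.6051, 0.1725, 0.2243]
tcp_rot: [-2.525, -1.869, -0.001]
wrist_force: [-0.5, 0.7, -1.9]
width: 0.105
grip_force: 49.6
```

Run:
```python
from rim import *
s=bot.read_state();print(s["tool_pos"],s["width"],s["wrist_force"])
for n in("top","scene"):
    img,d,W=cloud(n);print(n,rim(W,(.560,.1845),.229,.0505,.0415,.06,.008),rim(W,(.560,.1845),.066,.06,.057,.064))
```

```text
[0.60506144 0.17251734 0.22431545] 0.10498670564481764 [-0.52761109  0.74710821 -1.93258686]
top (array([0.5612, 0.1832]), 'z', np.float64(0.2286), 'tilt', array([ 0.4, -0.3]), 253) (array([0.56  , 0.1824]), 'z', np.float64(0.0642), 'tilt', array([-0.9, -1. ]), 84)
scene (array([0.557 , 0.1887]), 'z', np.float64(0.2273), 'tilt', array([ 1.2, -0.4]), 792) (array([0.5598, 0.1865]), 'z', np.float64(0.0637), 'tilt', array([-0. ,  0.2]), 413)
```

Request:
carry_out:
  series: "0 0 -0.02 0;0 0 -0.03 0;0 0 -0.03 0;0 0 -0.02 0;0 0 -0.012 0;0 0 -0.009 0;0 0 -0.005 0;0 0 0 0;0 0 0 0"

```text
time: 18.55
tool_pos: [0.6059, 0.1715, 0.0987]
tcp_rot: [2.526, 1.867, 0.002]
wrist_force: [0.0, -0.8, -1.8]
width: 0.108
grip_force: 49.6
```

Request:
carry_out:
  series: "0 0 -0.0025 0;0 0 -0.002 0;0 0 -0.002 0;0 0 0 0;0 0 0 0"

```text
time: 19.18
tool_pos: [0.6053, 0.1714, 0.0912]
tcp_rot: [-2.526, -1.867, 0.0]
wrist_force: [-0.1, 0.0, -2.2]
width: 0.106
grip_force: 49.6
```

Request:
carry_out:
  series: "0 0 -0.0015 0;0 0 -0.0015 0;0 0 0 0;0 0 0 0"

```text
time: 19.68
tool_pos: [0.6053, 0.1714, 0.0883]
tcp_rot: [-2.526, -1.867, -0.0]
wrist_force: [0.0, 0.2, -1.4]
width: 0.104
grip_force: 49.6
```

Request:
carry_out:
  series: "0 0 -0.0012 0;0 0 0 0;0 0 0 0"

```text
time: 20.05
tool_pos: [0.6057, 0.1713, 0.0876]
tcp_rot: [2.526, 1.867, 0.001]
wrist_force: [0.3, -0.9, 0.7]
width: 0.103
grip_force: 49.8
```

Request:
carry_out:
  series: "0 0 -0.0005 0;0 0 0 0;0 0 0 0;0 0 0 0;0 0 0 0"
  jaw: -0.4

```text
time: 20.68
tool_pos: [0.6053, 0.1714, 0.0866]
tcp_rot: [-2.526, -1.867, -0.0]
wrist_force: [0.0, 0.5, -0.0]
width: 0.3
grip_force: 0.0
```

Request:
carry_out:
  series: "0 0 0.01 0;0 0 0.03 0;0 0 0.05 0;0 0 0.05 0;0 0 0.03 0;0 -0.05 0 0;0 -0.055 0 0;0 -0.055 0 0;0 -0.05 0 0;0 0 0 0"

```text
time: 21.92
tool_pos: [0.6053, -0.0421, 0.2575]
tcp_rot: [2.53, 1.861, 0.0]
wrist_force: [-0.5, 0.1, 0.5]
width: 0.298
grip_force: 0.0
```

Run:
```python
from rim import *
s=bot.read_state();print(s["tool_pos"],s["width"],s["wrist_force"])
for n in("top","scene"):
    img,d,W=cloud(n);print(n,rim(W,(.560,.1845),.094,.0505,.0415,.053,.006),rim(W,(.560,.1845),.066,.06,.057,.064))
cv2.imwrite("pics/s4.png",img)
```

```text
[ 0.6052515  -0.04210227  0.25750665] 0.2979053999384156 [-0.48191667  0.07691044  0.5138281 ]
top (array([0.5624, 0.1823]), 'z', np.float64(0.0928), 'tilt', array([ 0.1, -0. ]), 443) (array([0.5592, 0.1826]), 'z', np.float64(0.0653), 'tilt', array([ 0.5, -0. ]), 307)
scene (array([0.5618, 0.1861]), 'z', np.float64(0.092), 'tilt', array([-0.1, -0.2]), 543) (array([0.5605, 0.1845]), 'z', np.float64(0.0654), 'tilt', array([ 0.6, -0.4]), 698)
```

View pics/s4.png

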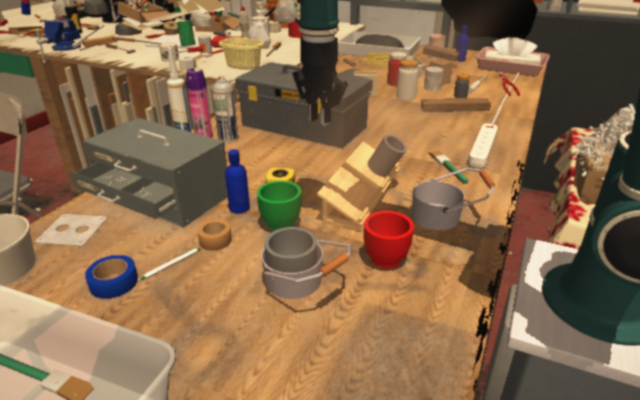

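The wide pot is seated, with rims at 0.093 and 0.065 and level. Next is the narrow pot, gripped across its diameter.

Request:
carry_out:
  series: "-0.0129 -0.026 0 -9.125;-0.0129 -0.026 0 -9.125;-0.0129 -0.026 0 -9.125;-0.0129 -0.026 0 -9.125;-0.0129 -0.026 0 -9.125;-0.0129 -0.026 0 -9.125;-0.0129 -0.026 0 -9.125;-0.0129 -0.026 0 -9.125;0 0 0 0;0 0 -0.04 0;0 0 -0.02 0;0 0 0 0;0 0 0 0"
  jaw: 1
  grip_force: 30

```text
time: 23.65
tool_pos: [0.503, -0.2464, 0.1976]
tcp_rot: [3.141, 0.0, 0.002]
wrist_force: [-0.3, -0.1, -0.3]
width: 0.998
grip_force: 0.0
```

Request:
carry_out:
  series: "0 -0.003 -0.02 0;0 0 -0.025 0;0 0 -0.02 0;0 0 -0.015 0;0 0 -0.0155 0;0 0 0 0;0 0 0 0"

```text
time: 24.52
tool_pos: [0.5026, -0.2499, 0.1016]
tcp_rot: [3.141, -0.002, 0.001]
wrist_force: [0.1, -0.0, -0.3]
width: 1.0
grip_force: 0.0
```

Request:
carry_out:
  series: "0 0 0 0;0 0 0 0;0 0 0 0;0 0 0 0"
  jaw: -1

```text
time: 25.02
tool_pos: [0.5027, -0.2499, 0.1024]
tcp_rot: [3.141, -0.002, 0.002]
wrist_force: [-1.7, 0.8, 6.3]
width: 0.779
grip_force: 33.2
```

Request:
carry_out:
  series: "0 0 0.01 0;0 0 0.02 0;0 0 0.03 0;0 0 0.04 0;0 0 0.03 0;0 0 0 0;0 0 0 0"

```text
time: 25.9
tool_pos: [0.5013, -0.2492, 0.2296]
tcp_rot: [-3.141, 0.002, 0.003]
wrist_force: [-0.7, -0.2, -1.4]
width: 0.774
grip_force: 34.0
```

Run:
```python
from rim import *
img,d,W=cloud("scene")
cv2.imwrite("pics/s5.png",cv2.resize(img[60:300,200:520],None,fx=2,fy=2))
```

```text
(no output)
```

View pics/s5.png

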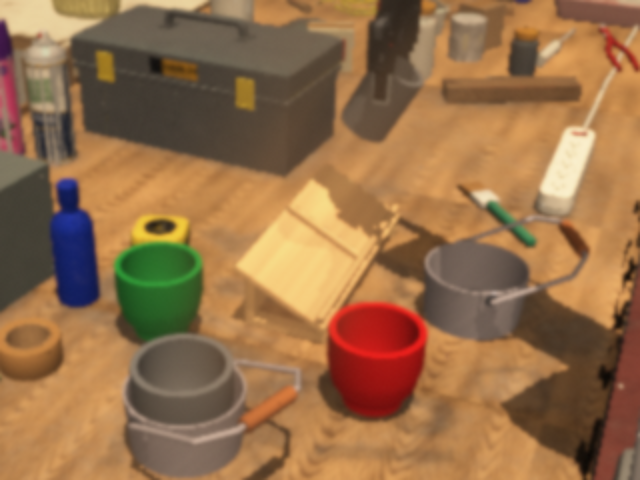

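Request:
carry_out:
  series: "-0.0026 0.03 0 0;-0.0026 0.05 0 0;-0.0026 0.055 0 0;-0.0026 0.055 0 0;-0.0026 0.055 0 0;-0.0026 0.055 0 0;-0.0026 0.055 0 0;-0.0026 0.055 0 0;-0.0026 0.055 0 0;-0.0026 0.055 0 0;-0.0026 0.055 0 0;-0.0026 0.044 0 0;0 0 -0.03 0;0 0 -0.04 0;0 0 -0.04 0;0 0 -0.02 0;0 0 -0.01 0;0 0 -0.005 0;0 0 0 0;0 0 0 0"

```text
time: 28.45
tool_pos: [0.4718, 0.37, 0.0876]
tcp_rot: [-3.14, 0.002, -0.003]
wrist_force: [0.4, 0.7, -1.9]
width: 0.777
grip_force: 34.3
```

Request:
carry_out:
  series: "0 0 -0.003 0;0 0 -0.002 0;0 0 -0.002 0;0 0 0 0;0 0 0 0"

```text
time: 29.08
tool_pos: [0.4709, 0.3693, 0.079]
tcp_rot: [3.142, -0.002, -0.0]
wrist_force: [0.1, 0.4, -1.1]
width: 0.777
grip_force: 34.3
```

Request:
carry_out:
  series: "0 0 -0.003 0;0 0 -0.002 0;0 0 -0.0015 0;0 0 0 0;0 0 0 0"

```text
time: 29.7
tool_pos: [0.4709, 0.3694, 0.0726]
tcp_rot: [-3.142, 0.002, -0.0]
wrist_force: [-0.2, 0.1, -1.2]
width: 0.777
grip_force: 34.3
```

Request:
carry_out:
  series: "0 0 -0.0015 0;0 0 0 0;0 0 0 0"

```text
time: 30.08
tool_pos: [0.4709, 0.3694, 0.0711]
tcp_rot: [-3.142, 0.002, 0.0]
wrist_force: [0.2, -0.2, -1.2]
width: 0.776
grip_force: 34.3
```

Request:
carry_out:
  series: "0 0 -0.0015 0;0 0 -0.0015 0;0 0 0 0;0 0 0 0"

```text
time: 30.58
tool_pos: [0.4712, 0.3696, 0.0687]
tcp_rot: [-3.141, 0.002, -0.001]
wrist_force: [-1.1, -1.5, 5.0]
width: 0.777
grip_force: 34.6
```

Request:
carry_out:
  series: "0 0 0 0;0 0 0 0;0 0 0 0;0 0 0 0;0 0 0 0;0 0 0 0"
  jaw: 1

```text
time: 31.32
tool_pos: [0.4709, 0.3693, 0.0681]
tcp_rot: [3.142, -0.002, -0.0]
wrist_force: [0.6, 0.9, -0.2]
width: 1.002
grip_force: 0.0
```

Request:
carry_out:
  series: "0 0 0.02 0;0 0 0.03 0;0 0 0.04 0;0 0 0.04 0;-0.04 0.03 0.02 0;-0.04 0.03 0 0;0 0 0 0"

```text
time: 32.2
tool_pos: [0.3889, 0.4314, 0.2204]
tcp_rot: [-3.139, -0.004, -0.002]
wrist_force: [0.7, 0.7, -0.5]
width: 1.001
grip_force: 0.0
```

Run:
```python
from rim import *
s=bot.read_state();print(s["tool_pos"])
for n in("top","scene"):
    img,d,W=cloud(n);print(n,rim(W,(.49,.369),.09,.0335,.0245,.06),rim(W,(.560,.1845),.094,.0505,.0415,.053,.006))
```

```text
[0.38887329 0.43139997 0.22043423]
top (array([0.5068, 0.3687]), 'z', np.float64(0.0888), 'tilt', array([ 0.1, -0.2]), 305) (array([0.5624, 0.1826]), 'z', np.float64(0.0928), 'tilt', array([0.3, 0.3]), 443)
scene (array([0.5062, 0.3725]), 'z', np.float64(0.0883), 'tilt', array([ 0. , -0.1]), 546) (array([0.5619, 0.1859]), 'z', np.float64(0.0915), 'tilt', array([0.9, 0.6]), 255)
```

Request:
carry_out:
  series: "0.0235 -0.0122 0 0;0.0235 -0.0122 0 0;0.0235 -0.0122 0 0;0.0235 -0.0122 0 0;0.0235 -0.0122 0 0;0 0 -0.03 0;0 0 -0.04 0;0 0 -0.035 0;0 0 -0.02 0;0 0 -0.01 0;0 0 -0.005 0;0 0 0 0;0 0 0 0"

```text
time: 33.92
tool_pos: [0.5091, 0.369, 0.0794]
tcp_rot: [-3.14, 0.002, -0.003]
wrist_force: [0.4, -0.1, 0.3]
width: 1.0
grip_force: 0.0
```

Request:
carry_out:
  series: "-0.002 0.001 -0.001 0;0 0 0 0;0 0 0 0;0 0 0 0"
  jaw: -1

```text
time: 34.42
tool_pos: [0.507, 0.3702, 0.0783]
tcp_rot: [-3.14, 0.002, -0.003]
wrist_force: [-0.3, 1.7, 6.4]
width: 0.771
grip_force: 33.2
```

Request:
carry_out:
  series: "0 0 0.005 0;0 0 0.015 0;0 0 0.03 0;0 0 0.04 0;0 0 0.04 0;0 0 0.02 0;0 0 0 0;0 0 0 0"

```text
time: 35.42
tool_pos: [0.5054, 0.3687, 0.225]
tcp_rot: [3.14, -0.002, -0.004]
wrist_force: [-0.5, -0.3, -1.5]
width: 0.77
grip_force: 33.9
```

Run:
```python
from rim import *
s=bot.read_state();print(s["tool_pos"],s["width"],s["wrist_force"])
z=s["tool_pos"][2]+.012
for n in("top","scene"):
    img,d,W=cloud(n);print(n,rim(W,(.5065,.370),z,.0335,.0245,.045,.009))
```

```text
[0.50538607 0.36867263 0.22503402] 0.7703338171813763 [-0.52654713 -0.34636892 -1.53497696]
top (array([0.505 , 0.3629]), 'z', np.float64(0.2354), 'tilt', array([-0.1,  1.6]), 205)
scene (array([0.5029, 0.3713]), 'z', np.float64(0.2354), 'tilt', array([ 1.8, -0.2]), 684)
```

Request:
carry_out:
  series: "0.0065 -0.0205 0.01 0;0.0125 -0.041 0 0;0.0125 -0.041 0 0;0.0125 -0.041 0 0;0.0085 -0.028 0 0;0.004 -0.013 0 0;0 0 0 0;0 0 0 0;0 0 0 0"

```text
time: 36.65
tool_pos: [0.5625, 0.1859, 0.237]
tcp_rot: [-3.141, -0.0, 0.0]
wrist_force: [0.3, 0.2, -1.0]
width: 0.769
grip_force: 34.0
```

Run:
```python
from rim import *
s=bot.read_state();print(s["tool_pos"],s["width"],s["wrist_force"])
for n in("top","scene"):
    img,d,W=cloud(n);print(n,rim(W,(.562,.1845),s["tool_pos"][2]+.012,.0335,.0245,.045,.009),rim(W,(.562,.1845),.094,.0505,.0415,.053,.006))
```

```text
[0.56254996 0.18588123 0.23704988] 0.7685230501874319 [ 0.26601715  0.23123899 -0.98471978]
top (array([0.5631, 0.1802]), 'z', np.float64(0.2476), 'tilt', array([1.1, 0.7]), 68) (array([0.5626, 0.1825]), 'z', np.float64(0.0938), 'tilt', array([1.3, 1.4]), 164)
scene (array([0.5598, 0.1873]), 'z', np.float64(0.2469), 'tilt', array([ 0.7, -2. ]), 417) (array([0.5618, 0.186 ]), 'z', np.float64(0.092), 'tilt', array([ 0.1, -0. ]), 535)
```

Within about 2 mm of centre, so I'll lower it.

Request:
carry_out:
  series: "0 0 -0.02 0;0 0 -0.03 0;0 0 -0.025 0;0 0 -0.018 0;0 0 -0.012 0;0 0 -0.008 0;0 0 -0.005 0;0 0 0 0;0 0 0 0"

```text
time: 37.88
tool_pos: [0.5634, 0.185, 0.1198]
tcp_rot: [-3.141, 0.002, -0.002]
wrist_force: [-0.4, 0.4, -1.5]
width: 0.769
grip_force: 34.0
```

Request:
carry_out:
  series: "0 0 -0.0025 0;0 0 -0.002 0;0 0 -0.002 0;0 0 0 0;0 0 0 0"

```text
time: 38.5
tool_pos: [0.5629, 0.1849, 0.1126]
tcp_rot: [3.142, -0.002, 0.0]
wrist_force: [0.1, 0.6, -1.8]
width: 0.768
grip_force: 34.0
```

Request:
carry_out:
  series: "0 0 -0.0015 0;0 0 -0.001 0;0 0 0 0;0 0 0 0"

```text
time: 39.0
tool_pos: [0.5631, 0.1849, 0.1104]
tcp_rot: [-3.142, 0.002, -0.001]
wrist_force: [-0.2, -0.2, 1.4]
width: 0.769
grip_force: 34.2
```

Request:
carry_out:
  series: "0 0 -0.001 0;0 0 0 0;0 0 0 0"

```text
time: 39.38
tool_pos: [0.5635, 0.185, 0.1103]
tcp_rot: [-3.141, 0.002, -0.002]
wrist_force: [-2.2, -0.6, 6.4]
width: 0.772
grip_force: 34.5
```

Request:
carry_out:
  series: "0 0 0 0;0 0 0 0;0 0 0 0;0 0 0 0;0 0 0.02 0;0 0 0.04 0;0 0 0.05 0;0 0 0.04 0;-0.03 0.02 0 10.4;-0.05 0.035 0 10.4;-0.05 0.035 0 10.4;0 0.04 0 10.4;0 0.04 0 10.4;0 0.04 0 10.4;0 0 0 10.6;0 0 0 0"
  jaw: 1

```text
time: 41.38
tool_pos: [0.4329, 0.3955, 0.2604]
tcp_rot: [-2.527, -1.866, -0.002]
wrist_force: [0.1, 0.9, 0.5]
width: 1.001
grip_force: 0.0
```

Run:
```python
from rim import *
s=bot.read_state();print(s["tool_pos"],s["tcp_rot"])
for n in("top","scene"):
    img,d,W=cloud(n);print(n,rim(W,(.562,.1845),.122,.0335,.0245,.045,.006),rim(W,(.562,.1845),.094,.0505,.0415,.053,.006),rim(W,(.560,.1845),.066,.06,.057,.064))
    img=img.astype(int);o=(img[...,2]>img[...,0]+60)&(img[...,2]>img[...,1]+25)
    P=W[o];P=P[(P[:,2]>.09)&(P[:,2]<.12)&(abs(P[:,0]-.45)<.05)&(abs(P[:,1]-.218)<.05)]
    if len(P)>5:
        V=np.linalg.svd(P-P.mean(0))[2][0];a=(P-P.mean(0))@V;print("grip",P.mean(0),np.median(P,0),P[:,2].max(),V,a.min(),a.max(),len(P))
    cv2.imwrite(f"pics/{n}6.png",img[130:330,130:450])
a,b=[cv2.imread(f"pics/{n}6.png") for n in("top","scene")];cv2.imwrite("pics/c6.png",cv2.resize(np.vstack([a,b]),None,fx=1.5,fy=1.5))
```

```text
[0.43287937 0.39549247 0.26041137] [-2.52739422e+00 -1.86593670e+00 -2.10277598e-03]
top (array([0.5634, 0.1841]), 'z', np.float64(0.1207), 'tilt', array([-0.1, -0. ]), 304) (array([0.5625, 0.1809]), 'z', np.float64(0.093), 'tilt', array([ 0.4, -0.1]), 493) (array([0.5615, 0.1843]), 'z', np.float64(0.0652), 'tilt', array([ 0.4, -0.2]), 321)
grip [0.4604325  0.22708195 0.10475537] [0.46054308 0.22722436 0.1052056 ] 0.11335158006547585 [-0.40079536 -0.91614751 -0.00606855] -0.021676381123416744 0.04026703397119313 123
scene (array([0.5629, 0.1876]), 'z', np.float64(0.1197), 'tilt', array([-0.9, -0.6]), 252) (array([0.5638, 0.1824]), 'z', np.float64(0.0934), 'tilt', array([ 0.9, -1.1]), 611) (array([0.565, 0.18 ]), 'z', np.float64(0.0658), 'tilt', array([ 0.4, -0.8]), 491)
grip [0.45260693 0.21949251 0.10166436] [0.4527389  0.21630648 0.10212219] 0.10830886908679316 [-0.27182634 -0.96075189  0.05537364] -0.035204637572196315 0.03691589066047875 207[ WARN:0@1.335] global loadsave.cpp:1063 imwrite_ Unsupported depth image for selected encoder is fallbacked to CV_8U.
```

View pics/c6.png

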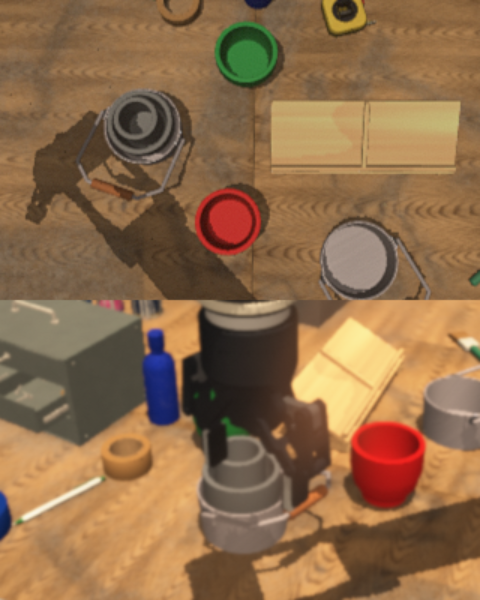

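Both crops show the pots nested concentrically: top pixel (144,121), and narrow rim z about 0.12. The handle still lies toward (112,187). Now I'll grip the handle.

Request:
carry_out:
  series: "0.004 -0.0295 0 0;0.006 -0.045 0 0;0.006 -0.045 0 0;0.006 -0.04 0 0;0.0036 -0.02 0 0;0 0 -0.03 0;0 0 -0.04 0;0 0 -0.03 0;0 0 -0.02 0;0 0 0 0;0 0 0 0"
  jaw: -0.1
  grip_force: 20

```text
time: 42.85
tool_pos: [0.4592, 0.2153, 0.1403]
tcp_rot: [2.528, 1.865, 0.003]
wrist_force: [-0.2, 0.4, 0.6]
width: 0.45
grip_force: 0.0
```

Request:
carry_out:
  series: "0 0 -0.02 0;0 0 -0.016 0;0 0 -0.01 0;0 0 0 0;0 0 0 0"

```text
time: 43.48
tool_pos: [0.4589, 0.2155, 0.0935]
tcp_rot: [2.526, 1.867, 0.001]
wrist_force: [0.6, -0.4, -0.2]
width: 0.45
grip_force: 0.0
```

Request:
carry_out:
  series: "0 0 0 0;0 0 0 0;0 0 0 0;0 0 0 0"
  jaw: -1

```text
time: 43.98
tool_pos: [0.4579, 0.2157, 0.0936]
tcp_rot: [-2.526, -1.866, 0.001]
wrist_force: [-5.1, 0.5, 5.8]
width: 0.181
grip_force: 19.6
```

Request:
carry_out:
  series: "0.0041 -0.0012 0.0102 0;0.005 -0.0015 0.0097 0;0.0059 -0.0018 0.0092 0;0.0067 -0.002 0.0085 0;0 0 0 0;0 0 0 0"

```text
time: 44.72
tool_pos: [0.4786, 0.2088, 0.1314]
tcp_rot: [-2.525, -1.865, 0.005]
wrist_force: [-9.9, 0.1, 6.1]
width: 0.175
grip_force: 19.8
```

Request:
carry_out:
  series: "-0.0015 0.0005 0.0015 0;0 0 0 0"

```text
time: 44.98
tool_pos: [0.4791, 0.2088, 0.1324]
tcp_rot: [2.525, 1.867, 0.0]
wrist_force: [-0.7, -2.2, -0.7]
width: 0.173
grip_force: 19.9
```

Unloaded; continue the arc.

Request:
carry_out:
  series: "0.0074 -0.0023 0.0078 0;0.0081 -0.0025 0.0071 0;0.0087 -0.0027 0.0062 0;0.0092 -0.0028 0.0053 0;0 0 0 0"

```text
time: 45.6
tool_pos: [0.5134, 0.1984, 0.1608]
tcp_rot: [2.526, 1.866, 0.001]
wrist_force: [-5.7, -3.7, 6.8]
width: 0.178
grip_force: 20.2
```

Request:
carry_out:
  series: "-0.0005 0.0005 0.0013 0;0.0097 -0.003 0.0046 0;0.01 -0.0031 0.0037 0;0.0103 -0.0032 0.0026 0;0.0105 -0.0032 0.0014 0;0 0 0 0"

```text
time: 46.35
tool_pos: [0.5537, 0.1867, 0.1728]
tcp_rot: [2.526, 1.866, 0.002]
wrist_force: [-2.4, -4.3, 3.9]
width: 0.176
grip_force: 20.2
```

Request:
carry_out:
  series: "0.0106 -0.0042 0.0008 0;0.0105 -0.0036 -0.0006 0;0.0104 -0.0032 -0.0016 0;0.0102 -0.0031 -0.0026 0;0 0 0 0"

```text
time: 46.98
tool_pos: [0.5952, 0.1731, 0.1682]
tcp_rot: [2.527, 1.866, 0.003]
wrist_force: [0.3, 0.9, 1.5]
width: 0.174
grip_force: 20.0
```

Request:
carry_out:
  series: "0 0 0 0;0 0 0 0;0 0 0 0;0 0 0 0;0 0 0.02 0;0 0 0.03 0;0 0 0.05 0;0 -0.05 0.03 0;-0.02 -0.06 0 0;-0.02 -0.06 0 0;-0.02 -0.06 0 0;0 0 0 0"
  jaw: 0

```text
time: 48.48
tool_pos: [0.5336, -0.0586, 0.3003]
tcp_rot: [2.53, 1.858, 0.001]
wrist_force: [0.6, -0.2, -1.2]
width: 0.502
grip_force: 0.0
```

Run:
```python
from rim import *
s=bot.read_state();print(s["tool_pos"])
im=[]
for n in("top","scene"):
    img,d,W=cloud(n);print(n,rim(W,(.562,.1845),.122,.0335,.0245,.045,.006),rim(W,(.562,.1845),.094,.0505,.0415,.053,.006),rim(W,(.560,.1845),.066,.06,.057,.064))
    im.append(img[130:330,130:450]);i=img.astype(int);o=(i[...,2]>i[...,0]+50)&(i[...,2]>i[...,1]+20)&(W[...,2]>.14)&(W[...,2]<.2)&(abs(W[...,0]-.58)<.08)&(abs(W[...,1]-.185)<.08)
    P=W[o];print("grip",P.mean(0) if len(P) else 0,len(P))
cv2.imwrite("pics/c7.png",cv2.resize(np.vstack(im),None,fx=1.5,fy=1.5))
```

```text
[ 0.53360536 -0.05864735  0.30026047]
top (array([0.5665, 0.1835]), 'z', np.float64(0.1209), 'tilt', array([-0.4,  0.4]), 292) (array([0.5646, 0.1814]), 'z', np.float64(0.0931), 'tilt', array([0.7, 0.2]), 439) (array([0.5656, 0.1832]), 'z', np.float64(0.0655), 'tilt', array([ 0.7, -0.4]), 296)
grip [0.60081148 0.17154055 0.1734367 ] 208
scene (array([0.5662, 0.187 ]), 'z', np.float64(0.1198), 'tilt', array([ 0.1, -0.2]), 349) (array([0.5663, 0.1814]), 'z', np.float64(0.0932), 'tilt', array([ 0.5, -0.7]), 663) (array([0.5672, 0.1791]), 'z', np.float64(0.0656), 'tilt', array([ 0.7, -0.3]), 520)
grip [0.59911758 0.18221837 0.1686266 ] 276
```

View pics/c7.png

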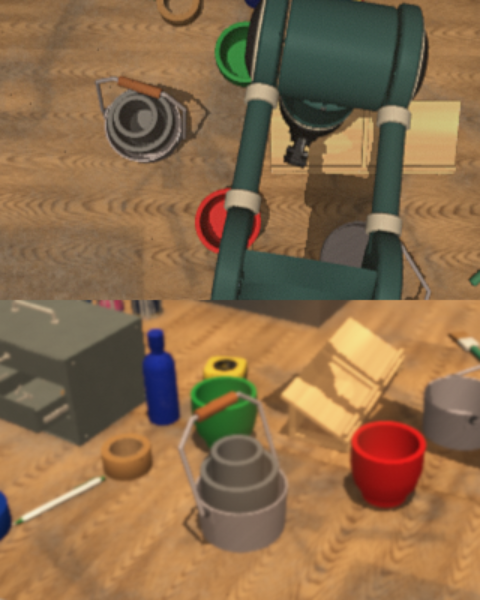

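The handle rests past upright against its stop: the grip is at z about 0.17 and roughly 36–39 mm past the pail's axis. The pots are nested and level, and the bystanders in view look untouched.

```bash
python3 -c "
from workcell import bot
print(bot.finish_job())"
```

```text
the job is handed in; nothing more can be done
None
```

The wide pot is nested in the pail, the narrow pot is nested in the wide one, and the handle is past upright at its end stop; the job was handed in at about 49 s, with the pail standing on the bench a few millimetres from where it started.

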